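# Bolt the battery fixture shut

## Robot

A 7-joint arm with a two-finger parallel gripper is mounted at the origin on a cart in front of the work surface, level with it; the furniture and walls round the work are solid. World frame = base frame: x ahead of the robot, y to its left, z up, the work surface at z = 0. Lengths are in m, angles in rad, forces in N, time in s.
With the tool pointing down it reaches from about 0.4 to 0.85 m from the base axis. Payload 10.4 kg.
Tool frame: the origin (TCP) lies between the finger pads; the fingertips stand tips_ahead ahead of it and the grasp point (between the pads) lies 11 mm behind it (tips_ahead is the distance from the TCP to the fingertips, in m); z points along the fingers, x is the direction in which the jaws open and shut, and the axes are right-handed (so a half turn about z gives the same grasp; the last joint's range is limited). The gripper opens to 87 mm and grips with 3 to 60 N. Pads are 19 mm wide; open, the fingers measure 117 mm over their backs; the gripper's body (75 mm by 190 mm) begins 51 mm behind the grasp point.
Start: joints at [-1.359, 0.332, -0.065, 1.46, 0.022, 1.35, -0.088], TCP at [0.145, 0.608, 0.231] pointing down, gripper open.
Joint ranges: [-2.6, 2.6], [-0.5, 2.12], [-1.47, 1.34], [0.16, 2.42], [-1.27, 4.41], [0.06, 2.06], [-2.6, 2.6]. Speed limits (rad/s): [2.22, 2.22, 2.79, 2.79, 3.14, 3.14, 3.14].

## Interface

Orientations are given as a unit quaternion [x, y, z, w].
In Python, from bench import read_state, camera, close_job, tips_ahead gives the robot as it stands.
- The arm moves only by the tool arm_command, never from a script. Its argument "commands" is a list that holds one entry, the list of rows, each a list of 7 numbers: the turn, a rotation vector about the tool's x, y, z in rad, then the shift along the tool's x, y, z in m, then the opening in per cent of the stroke, from 0 (shut) to 100 (fully open). In form: [[[rx, ry, rz, x, y, z, claw], ...]]. A call has 1 to 20 rows; each row shifts and turns the commanded pose from where the row before left it, along the tool's axes as they then stand; what a row does not reach is not made up. A row lasts 1/8 s, in which the tool goes at most 62.5 mm and 10.7 degrees, less where a joint would pass 70% of its speed; a pose out of reach is approached as far as the arm can. A call with a gripper value outside its range is refused whole. The fingers move at their own pace and stop on an object; "newtons" is the grip in N (left out, the last holds). Time passes only in rows, so rows that do not move let the fingers close. It gives the time, the measured TCP pose, the force and the opening at its end, in the units of the state.
- read_state(): the state, without advancing time (a new reading comes with each control period).
- camera(name): name is "scene" or "top" or "wrist"; returns a dict with "frame" (384x512x3 uint8, red, green, blue), "vfov" (degrees; the focal length in pixels is half the picture's height over the tangent of half this angle, whatever the lens; pixels are square), "cx", "cy" (the principal point, pixels), "R" (3x3) and "t" (3): a world point X has camera coordinates R X + t. Camera axes: x right, y down, z forward; pixel columns grow to the right and rows downward; lengths in m; the calibration is good to about 2 mm. A picture is of the moment at which its call begins. There is no depth.
- close_job(): hands the job in, once; it reports no verdict.
The state is a dict: "time": time; "joint_positions": joint angles; "joint_vel": joint speeds; "joint_torque": joint torques, N m; "ee_pos": TCP position; "eef_rot": TCP orientation; "ft_force": force on the tool from outside, world axes, zero at the start; "torque": the same for the moment, N m; "width": finger opening in m.
Only numpy, scipy, OpenCV 4.12 (cv2) and the standard library are available. Lean on these libraries where they do the work, as an engineer would, in place of code of your own. Each camera call takes 0.05 s, during which the arm holds its last target.

## Task

Shoot the barrel bolt of the battery fixture: slide it across by its handle, feel for the notch in the top edge of the keeper, turn the handle down into the notch, right to the bottom, and let go so that the notch holds the bolt. Be gentle: do not ram the handle against the keeper, and leave the things lying around the fixture alone.

Things in the scene. Friction and masses are not known exactly. Their poses are not given: they have to be found in the camera images.
- fixture: Battery fixture, fixed to the worktop: base plate 193x250x8 mm, upright front panel (x +15 to +23 mm, top 103 mm above the worktop), behind it a battery, top at 125 mm. Origin on the worktop below the bolt's axis, mid-length; z up; +y is the way the bolt is shot; -x is the front, to which the handle turns down. The keeper's base rail has its axes too.
- axis (a point): Point on the bolt's axis, 75 mm above the fixture's origin; the axis runs along the fixture's y. Seen from here the barrel, 22 mm thick, reaches from y = -105 to -45 mm, and the panel's eye, into which the bolt's end goes, lies at y = 85 to 97 mm.
- keeper: Keeper in front of the bolt; origin and axes as the fixture's. On a fixed rail 46x154 mm stands a steel plate 12 mm thick (x -50 to -38 mm), its top edge (the ledge) 105 mm above the worktop, with one notch. Slots let the plate be clamped up to 16 mm either side of its middle place along y: where it is now is not measured. It does not give. Over 30 N from the handle is ramming.
- notch_middle (a point): Fixed point on the keeper: top middle of the notch if the plate stood in its middle place (the real notch is up to 16 mm off along y). Notch 13 mm wide along y, 12 mm deep along x, floor 30 mm below this point. The ledge runs 88 mm back (-y) from it and 12 mm on to the end stop; on it the shank lies at handle about 0.83 and turns no further.
- stop_middle (a point): Fixed point on the keeper: face of the end stop, over the bolt's axis, if the plate stood in its middle place. The stop is an ear 8 mm thick on the plate, reaching back over the axis (keeper x -50 to +12 mm, top 117 mm above the worktop); its near face is 12 mm beyond the far side of the notch (18.5 mm beyond its middle), wherever the plate is clamped.
- lever: Handle of the bolt: straight flat-sided shank, 10 mm wide along the bolt and 8 mm thick, with a black ball 18 mm across at the end. Origin on the bolt's axis; z points along the shank; the ball's centre is at z = 95 mm. It crosses the bolt's axis at y = -20 mm + bolt in the fixture's frame.
- ball (a point): Centre of the handle's ball, the place to grip it.
- bolt (a joint): How far the bolt is shot, m: 0 drawn back, grows towards the fixture's +y. A spring pulls it back (80 N per m; friction 1.2 N): let go beyond 15 mm out of the notch, it slides back. With the plate in its middle place the shank is over the middle of the notch at 0.062 (0.046 to 0.078) and meets the end stop at 0.0755.
- handle (a joint): Angle of the handle about the bolt's axis, rad: 0 upright, positive leaning to the fixture's -x (front), 1.57 level. It turns with light friction (0.03 N m) and stays where left. At the bottom of the notch it reads about 1.46.
- hex_key: Bystander, loose near the fixture: black L-shaped hex key, 35x88x6 mm; origin at the centre of its underside.
- strap: Bystander, loose near the fixture: flat brass-coloured strap, 14x120x11 mm; origin at the centre of its underside.
- cap: Bystander, loose near the fixture: small round terminal cap, 26 mm across, 22 mm high; origin at the centre of its underside.
- oil_bottle: Bystander, loose near the fixture: squeeze bottle with a drip nozzle, 58 mm across, 151 mm high; origin at the centre of its underside.
- screwdriver: Bystander, loose near the fixture: screwdriver, 33x209x29 mm; origin at the centre of its underside.

How it is judged:
On the way:
1. the bolt is shot across (more than 36 mm) with the handle still above the ledge (less than 1.0 rad) (value of joint bolt above 0.036 m and value of joint handle below 1 rad), for 0.05 s.
At the end, for the whole second after the job is handed in: The handle lies at the bottom of the notch (handle above 1.3 rad), the bolt is still shot across (bolt above 42 mm) with nobody holding it, and both are at rest (value of joint bolt above 0.042 m and value of joint handle above 1.3 rad and velocity of joint bolt between -0.01 and 0.01 m/s and velocity of joint handle between -0.1 and 0.1 rad/s); the robot touches nothing.
It fails at once if the handle is rammed against the keeper (more than 30 N) (contact force between lever and keeper above 30 N).
It fails at once if a thing lying around the fixture is moved by more than 30 mm (distance of any of hex_key, strap, cap, oil_bottle, screwdriver from where it was at the start of the episode above 0.03 m).
It also fails if it takes over 69 s, if anything falls off the work surface, if the arm or the gripper's body presses on something with over 40 N, if the wrist force passes 120 N, or if a joint passes its speed limit or range.

## Working session

There is one attempt and no reset: what is moved stays moved. The work goes in short steps, Python scripts to look and compute and a tool call to move; the robot and the scene stay as the last step left them, time stands still between calls to the robot, and variables do not carry over. Pictures are saved under pics/ and viewed, and the job is handed in when it is done.

Besides the shell and the picture viewer there is one more tool, called after ">>>" in YAML: its name, and indented under it one key for each argument. arm_command: Moves the arm, as the interface text tells. Its arguments: {"type":"object","properties":{"commands":{"type":"array"},"newtons":{"type":"number"}},"required":["commands"]}

```bash
ls; mkdir -p pics
python3 - <<'E'
from bench import *
import cv2, numpy as np
s=read_state()
for k,v in s.items(): print(k,np.round(v,4))
print(tips_ahead)
for n in ("scene","top","wrist"):
    c=camera(n); cv2.imwrite(f"pics/{n}0.png",c["frame"][:,:,::-1]); print(n,c["vfov"],c["cx"],c["cy"],np.round(c["R"],4).tolist(),np.round(c["t"],4))
E
```

```text
pics
time 0.0
joint_positions [-1.3586  0.3329 -0.0647  1.461   0.0216  1.3499 -0.0885]
joint_vel [ 0.0003 -0.0009  0.0004 -0.0005  0.0008 -0.0003 -0.0001]
joint_torque [-2.00000e-04 -6.23256e+01  2.46000e-02 -3.89894e+01 -6.14000e-02
  3.96000e-02  1.00000e-04]
ee_pos [0.1454 0.6075 0.2297]
eef_rot [ 7.851e-01  6.194e-01 -5.000e-04  5.000e-04]
ft_force [-0.5093  0.7109  0.0928]
torque [-0.0262  0.0297 -0.0244]
width 0.087
0.008
scene 51.33391345887559 261.0881391392516 190.81070746399817 [[0.8497, -0.5272, -0.0125], [-0.3542, -0.553, -0.7541], [0.3906, 0.6452, -0.6566]] [-0.5035  0.2727  0.8849]
top 54.41214765349952 253.13423213517157 199.87195407781076 [[-0.0078, -0.9999, -0.0131], [-0.983, 0.01, -0.1835], [0.1836, 0.0115, -0.9829]] [-0.0414  0.5938  0.8755]
wrist 63.815116321439604 256.91883529046265 194.7917641247786 [[0.2332, 0.9724, -0.0013], [0.9401, -0.2251, 0.2561], [0.2487, -0.061, -0.9667]] [-0.6246 -0.0305  0.3901]
```

View pics/scene0.png

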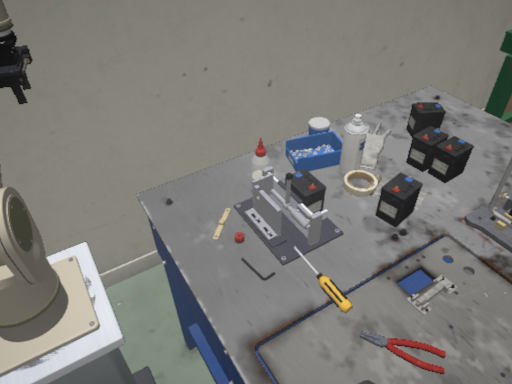

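View pics/top0.png

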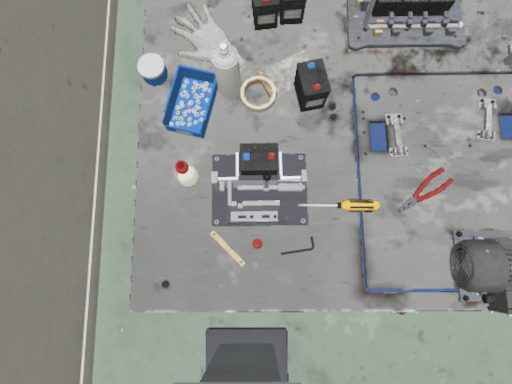

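View pics/wrist0.png

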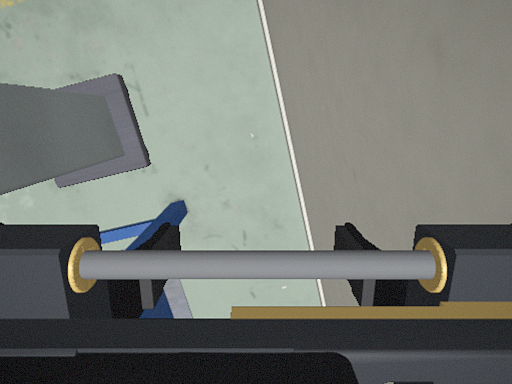

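Run:
```python
import cv2
a=cv2.imread("pics/top0.png")[130:240,195:325]; cv2.imwrite("pics/topz.png",cv2.resize(a,None,fx=6,fy=5.4,interpolation=2)[:,:])
a=cv2.imread("pics/scene0.png")[160:265,225:350]; cv2.imwrite("pics/scenez.png",cv2.resize(a,None,fx=5.6,fy=5.6,interpolation=2))
```

```text
(no output)
```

View pics/topz.png

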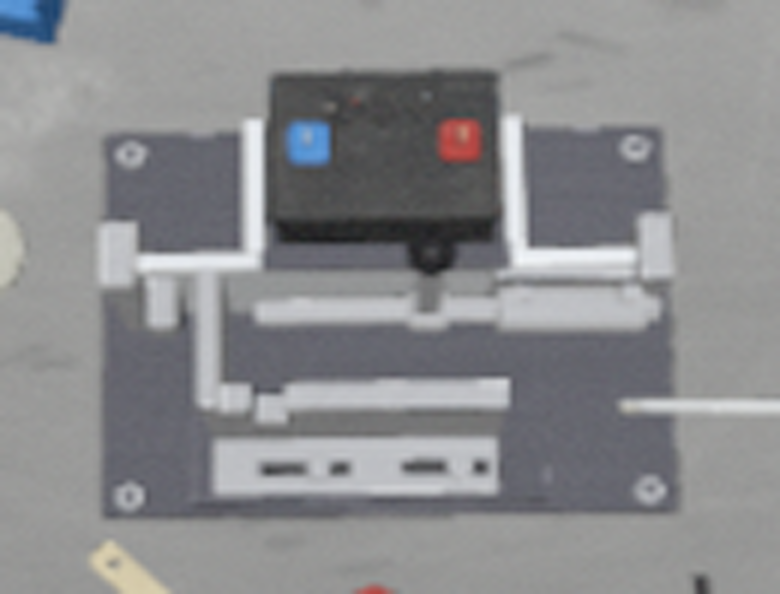

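View pics/scenez.png

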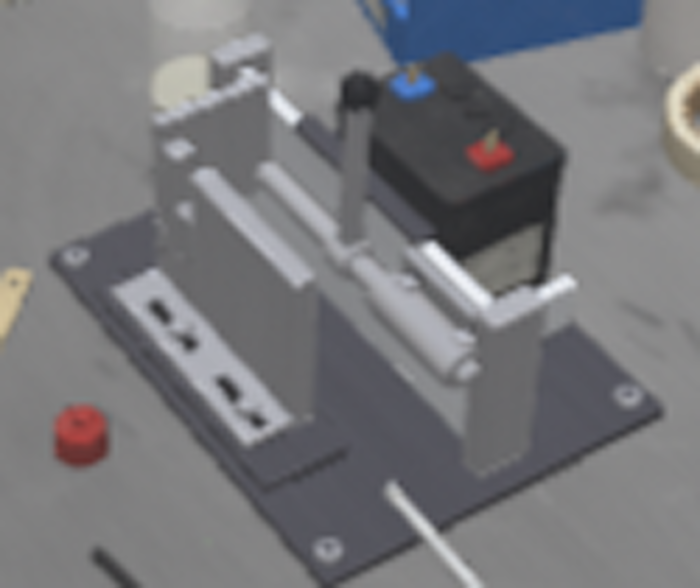

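```bash
cat > h.py <<'E'
import numpy as np, cv2
C={"scene":(51.33391345887559,261.0881391392516,190.81070746399817,[[0.8497,-0.5272,-0.0125],[-0.3542,-0.553,-0.7541],[0.3906,0.6452,-0.6566]],[-0.5035,0.2727,0.8849]),
"top":(54.41214765349952,253.13423213517157,199.87195407781076,[[-0.0078,-0.9999,-0.0131],[-0.983,0.01,-0.1835],[0.1836,0.0115,-0.9829]],[-0.0414,0.5938,0.8755])}
def cam(n,c=None):
    if c is not None: v,cx,cy,R,t=c["vfov"],c["cx"],c["cy"],c["R"],c["t"]
    else: v,cx,cy,R,t=C[n]
    f=192/np.tan(np.radians(v)/2); return f,cx,cy,np.array(R),np.array(t)
def ray(n,u,v,c=None):
    f,cx,cy,R,t=cam(n,c); return -R.T@t, R.T@np.array([(u-cx)/f,(v-cy)/f,1])
def onz(n,u,v,z,c=None):
    o,d=ray(n,u,v,c); return o+d*(z-o[2])/d[2]
def proj(n,X,c=None):
    f,cx,cy,R,t=cam(n,c); p=R@np.array(X)+t; return np.array([f*p[0]/p[2]+cx,f*p[1]/p[2]+cy])
def two(a,b):
    (o1,d1),(o2,d2)=a,b
    s=np.linalg.lstsq(np.c_[d1,-d2],o2-o1,rcond=None)[0]
    p,q=o1+d1*s[0],o2+d2*s[1]; return (p+q)/2,np.linalg.norm(p-q)
E
python3 - <<'E'
from h import *
T=lambda X,Y:(195+(X+.5)/6-.5,130+(Y+.5)/5.4-.5)
S=lambda X,Y:(225+(X+.5)/5.6-.5,160+(Y+.5)/5.6-.5)
P={}
for n,p in dict(TL=(104,135),TR=(662,128),BR=(680,515),BL=(103,517)).items():
    P[n]=onz("top",*T(*p),.008); print(n,P[n].round(4))
for n,p in dict(L=(52,260),B=(330,586),R=(663,410)).items(): print("scene",n,onz("scene",*S(*p),.008).round(4))
print("ball top z.17",onz("top",*T(432,255),.17).round(4),"two",two(ray("top",*T(432,255)),ray("scene",*S(358,92))))
for n,p in dict(stopface=(218,390),ledgeendR=(510,393),notchR=(287,393),notchL=(251,397),stopfar=(195,395)).items(): print(n,onz("top",*T(*p),.117 if 'stop' in n else .105).round(4))
for n,p in dict(ledgefar=(205,172),ledgenear=(310,275)).items(): print(n,onz("scene",*S(*p),.105).round(4))
E
```

```text
TL [0.7268 0.0635 0.008 ]
TR [ 0.7275 -0.1857  0.008 ]
BR [ 0.5348 -0.187   0.008 ]
BL [0.5362 0.0615 0.008 ]
scene L [0.539  0.0593 0.008 ]
scene B [ 0.541  -0.1868  0.008 ]
scene R [ 0.7306 -0.1845  0.008 ]
ball top z.17 [ 0.6232 -0.0781  0.17  ] two (array([ 0.62329341, -0.07838186,  0.17330286]), np.float64(0.001980098851783118))
stopface [0.5777 0.0042 0.117 ]
ledgeendR [ 0.5774 -0.1094  0.105 ]
notchR [ 0.5783 -0.022   0.105 ]
notchL [ 0.5767 -0.0079  0.105 ]
stopfar [0.5756 0.013  0.117 ]
ledgefar [ 0.5818 -0.0204  0.105 ]
ledgenear [ 0.5843 -0.1034  0.105 ]
```

>>> arm_command:
  commands:
    - [[0,0,-0.1175,0,0,-0.02,100],[0,0,-0.1174,0,0,-0.02,100],[0,0,0,-0.048,0.034,0,100],[0,0,0,-0.048,0.034,0,100],[0,0,0,-0.048,0.034,0,100],[0,0,0,-0.048,0.034,0,100],[0,0,0,-0.048,0.034,0,100],[0,0,0,-0.048,0.034,0,100],[0,0,0,-0.048,0.034,0,100],[0,0,0,-0.048,0.034,0,100],[0,0,0,-0.048,0.034,0,100],[0,0,0,-0.048,0.034,0,100],[0,0,0,-0.048,0.034,0,100],[0,0,0,-0.048,0.034,0,100],[0,0,0,0,0,0,100],[0,0,0,0,0,0,100]]
  newtons: 15

```text
time: 2.15
ee_pos: [0.5532, 0.0323, 0.2701]
eef_rot: [0.707, 0.707, -0.0, -0.0]
ft_force: [0.6, 0.4, -0.4]
width: 0.0869
```

>>> arm_command:
  commands:
    - [[0,0,0,-0.037,0.023,0,100],[0,0,0,-0.037,0.023,0.01,100],[0,0,0,-0.036,0.022,0.01,100],[0,0,0,0,0,0,100],[0,0,0,0,0,0,100]]

```text
time: 2.78
ee_pos: [0.6213, -0.0761, 0.2504]
eef_rot: [0.706, 0.708, 0.0, -0.001]
ft_force: [-0.9, -0.0, -0.4]
width: 0.087
```

Run:
```python
from bench import *
from h import *
s=read_state(); print(s["ee_pos"],s["time"])
for n in ("wrist","top"):
    c=camera(n); f=c["frame"][:,:,::-1]; np.save(f"pics/{n}1.npy",dict(vfov=c["vfov"],cx=c["cx"],cy=c["cy"],R=c["R"],t=c["t"])); cv2.imwrite(f"pics/{n}1.png",f)
    for nm,X in dict(ball=(.623,-.078,.17),notch=(.579,-.015,.105)).items(): print(n,nm,proj(n,X,c).round(1))
```

```text
[ 0.62129877 -0.07611069  0.25043152] 2.775
wrist ball [254.1 206.4]
wrist notch [320. 143.]
top ball [266.5 176.9]
top notch [239.4 202.1]
```

View pics/wrist1.png

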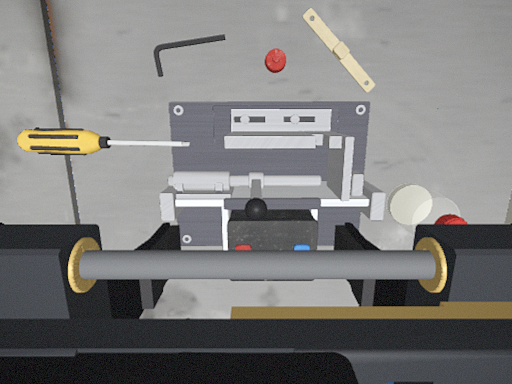

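Run:
```python
from h import *
a=cv2.imread("pics/wrist1.png")[95:225,155:395]; cv2.imwrite("pics/wz.png",cv2.resize(a,None,fx=3.3,fy=3.3,interpolation=2));
```

```text
(no output)
```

View pics/wz.png

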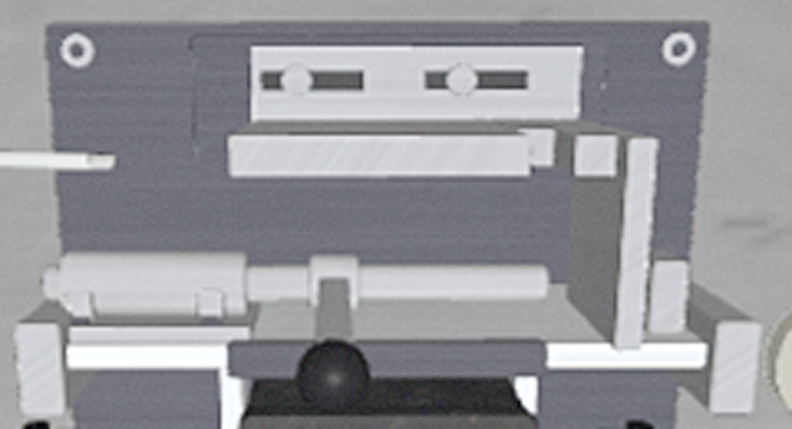

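Run:
```python
from h import *
c=np.load("pics/wrist1.npy",allow_pickle=True).item()
W=lambda X,Y:(155+(X+.5)/3.3-.5,95+(Y+.5)/3.3-.5)
for n,p,z in [("ledge start",(229,155),.105),("notch near",(530,155),.105),("notch far",(575,155),.105),("ledge end",(616,155),.105),("stop face top",(625,260),.117),("ball",(334,378),.17),("shank foot centre",(334,285),.09),("eye/bolt end",(547,282),.075)]: print(n,onz("w",*W(*p),z,c).round(4))
```

```text
ledge start [ 0.5778 -0.1073  0.105 ]
notch near [ 0.5777 -0.0196  0.105 ]
notch far [ 0.5777 -0.0065  0.105 ]
ledge end [0.5777 0.0055 0.105 ]
stop face top [0.6065 0.0069 0.117 ]
ball [ 0.6254 -0.0766  0.17  ]
shank foot centre [ 0.6198 -0.0767  0.09  ]
eye/bolt end [ 0.6219 -0.0062  0.075 ]
```

>>> arm_command:
  commands:
    - [[0,0,0,-0.0005,0.002,0.03,100],[0,0,0,0,0,0.03,80],[0,0,0,0,0,0.02,60],[0,0,0,0,0,0.0115,60],[0,0,0,0,0,0,60],[0,0,0,0,0,0,60]]

```text
time: 3.62
ee_pos: [0.624, -0.0786, 0.1601]
eef_rot: [0.707, 0.707, 0.001, 0.001]
ft_force: [-0.6, 0.0, 0.3]
width: 0.0537
```

Run:
```python
from bench import *
from h import *
for n in ("wrist","scene"):
    c=camera(n); f=c["frame"][:,:,::-1]; cv2.imwrite(f"pics/{n}2.png",f)
a=cv2.imread("pics/scene2.png")[120:265,200:380]; cv2.imwrite("pics/scene2z.png",cv2.resize(a,None,fx=4,fy=4,interpolation=2))
```

```text
(no output)
```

View pics/scene2z.png

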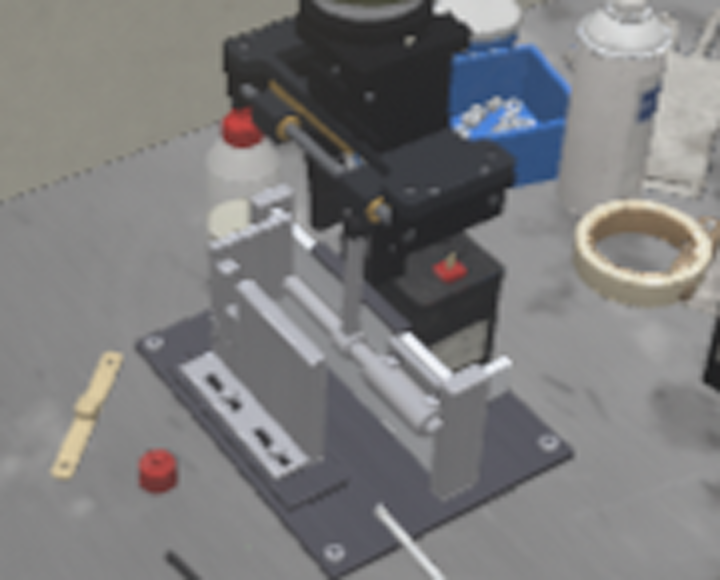

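View pics/wrist2.png

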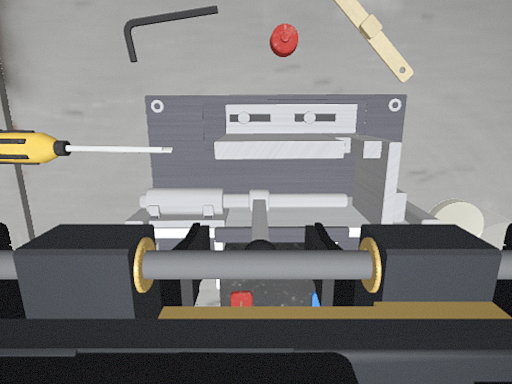

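>>> arm_command:
  commands:
    - [[0,0,0,0,0,0,30],[0,0,0,0,0,0,12],[0,0,0,0,0,0,5],[0,0,0,0,0,0,5],[0,0,0,0,0,0,5]]
  newtons: 15

```text
time: 4.35
ee_pos: [0.6235, -0.0785, 0.159]
eef_rot: [0.707, 0.707, 0.0, -0.0]
ft_force: [0.6, 1.1, -0.0]
width: 0.0164
```

Run:
```python
from bench import *
s=read_state(); print(s["ee_pos"],s["ft_force"],s["torque"],s["width"])
```

```text
[ 0.6234623  -0.07848508  0.15899083] [ 0.55222554  1.06648562 -0.04809459] [0.08128674 0.01208959 0.01642501] 0.016354879797158817
```

>>> arm_command:
  commands:
    - [[0,0,0,0.005,0,0,5],[0,0,0,0.007,0,0,5],[0,0,0,0.007,0,0,5],[0,0,0,0.007,0,0,5],[0,0,0,0.007,0,0,5],[0,0,0,0.007,0,0,5],[0,0,0,0.005,0,0,5],[0,0,0,0,0,0,5],[0,0,0,0,0,0,5]]

```text
time: 5.48
ee_pos: [0.6235, -0.0333, 0.159]
eef_rot: [0.707, 0.707, 0.0, -0.0]
ft_force: [0.3, -2.4, -0.7]
width: 0.0164
```

Run:
```python
from bench import *
from h import *
s=read_state(); print(s["ee_pos"],s["ft_force"],s["torque"],s["width"])
for n in ("wrist",):
    c=camera(n); f=c["frame"][:,:,::-1]; cv2.imwrite(f"pics/{n}3.png",f)
```

```text
[ 0.62348205 -0.03326988  0.15900047] [ 0.29995831 -2.43929844 -0.73841197] [-0.59404232  0.0066631   0.02196556] 0.016442390087486363
```

View pics/wrist3.png

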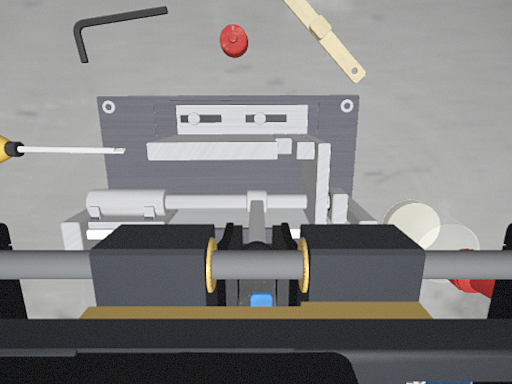

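>>> arm_command:
  commands:
    - [[0,0,0,0.005,0,0,5],[0,0,0,0.006,0,0,5],[0,0,0,0.006,0,0,5],[0,0,0,0.005,0,0,5],[0,0,0,0.003,0,0,5],[0,0,0,0.001,0,0,5],[0,0,0,0.001,0,0,5],[0,0,0,0,0,0,5],[0,0,0,0,0,0,5]]

```text
time: 6.65
ee_pos: [0.6233, -0.0079, 0.159]
eef_rot: [0.708, 0.707, -0.0, 0.0]
ft_force: [0.4, -5.5, 0.3]
width: 0.0164
```

>>> arm_command:
  commands:
    - [[0,0,0,0.001,0,0,5],[0,0,0,0.001,0,0,5],[0,0,0,0,0,0,5]]

```text
time: 7.02
ee_pos: [0.6233, -0.006, 0.159]
eef_rot: [0.708, 0.707, -0.001, 0.0]
ft_force: [0.5, -7.5, -0.2]
width: 0.0166
```

>>> arm_command:
  commands:
    - [[0,0,0,0.001,0,0,5],[0,0,0,0,0,0,5]]

```text
time: 7.28
ee_pos: [0.6233, -0.0051, 0.159]
eef_rot: [0.708, 0.707, -0.001, 0.0]
ft_force: [0.2, -7.1, -0.2]
width: 0.0165
```

>>> arm_command:
  commands:
    - [[0,0,0,0.001,0,0,5],[0,0,0,0,0,0,5]]

```text
time: 7.52
ee_pos: [0.6233, -0.0041, 0.159]
eef_rot: [0.708, 0.707, -0.001, 0.0]
ft_force: [-0.9, -7.1, -1.0]
width: 0.0164
```

>>> arm_command:
  commands:
    - [[0,0,0,0.001,0,0,5],[0,0,0,0,0,0,5]]

```text
time: 7.78
ee_pos: [0.6233, -0.0031, 0.159]
eef_rot: [0.708, 0.707, -0.001, 0.0]
ft_force: [0.4, -6.9, 0.1]
width: 0.0166
```

>>> arm_command:
  commands:
    - [[0,0,0,0.001,0,0,5],[0,0,0,0,0,0,5]]

```text
time: 8.02
ee_pos: [0.6233, -0.0021, 0.1591]
eef_rot: [0.708, 0.707, -0.001, 0.0]
ft_force: [0.6, -6.3, -0.6]
width: 0.0163
```

>>> arm_command:
  commands:
    - [[0,0,0,0.0005,0,0,5],[0,0,0,0,0,0,5]]

```text
time: 8.28
ee_pos: [0.6233, -0.0017, 0.159]
eef_rot: [0.708, 0.707, -0.001, 0.001]
ft_force: [0.2, -7.5, -0.7]
width: 0.0163
```

>>> arm_command:
  commands:
    - [[0,0,0,0.0005,0,0,5],[0,0,0,0,0,0,5]]

```text
time: 8.52
ee_pos: [0.6234, -0.0012, 0.159]
eef_rot: [0.708, 0.707, -0.001, 0.001]
ft_force: [0.0, -7.3, 0.0]
width: 0.0166
```

>>> arm_command:
  commands:
    - [[0,0,0,0.0005,0,0,5],[0,0,0,0,0,0,5]]

```text
time: 8.78
ee_pos: [0.6233, -0.0008, 0.159]
eef_rot: [0.708, 0.707, -0.001, 0.001]
ft_force: [-0.9, -6.3, 0.2]
width: 0.0168
```

>>> arm_command:
  commands:
    - [[0,0,0,0.0005,0,0,5],[0,0,0,0,0,0,5]]

```text
time: 9.02
ee_pos: [0.6233, -0.0003, 0.159]
eef_rot: [0.708, 0.707, -0.001, 0.001]
ft_force: [-0.1, -7.0, 0.1]
width: 0.0167
```

Run:
```python
from bench import *
from h import *
s=read_state(); print(s["ee_pos"],s["ft_force"],s["torque"],s["width"])
for n in ("wrist",):
    c=camera(n); f=c["frame"][:,:,::-1]; cv2.imwrite(f"pics/{n}4.png",f)
    np.save("pics/wrist4.npy",dict(vfov=c["vfov"],cx=c["cx"],cy=c["cy"],R=c["R"],t=c["t"]))
cv2.imwrite("pics/w4z.png",cv2.resize(f[100:260,60:360],None,fx=2.6,fy=2.6,interpolation=2))
```

```text
[ 6.23307026e-01 -3.02637006e-04  1.59013722e-01] [-0.12945796 -6.98311188  0.12064093] [-1.53049915  0.05346069 -0.01498637] 0.016723648777459816
```

View pics/w4z.png

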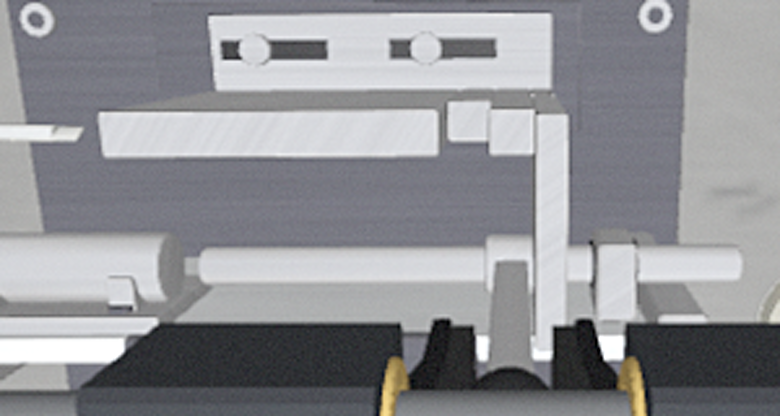

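>>> arm_command:
  commands:
    - [[0,0,0,0.0006,0,0,5],[0,0,0,0,0,0,5]]

```text
time: 9.32
ee_pos: [0.6233, 0.0003, 0.159]
eef_rot: [0.708, 0.707, -0.001, 0.001]
ft_force: [-0.3, -8.1, -0.8]
width: 0.0168
```

>>> arm_command:
  commands:
    - [[0,0,0,0.0006,0,0,5],[0,0,0,0,0,0,5]]

```text
time: 9.57
ee_pos: [0.6233, 0.0009, 0.159]
eef_rot: [0.708, 0.707, -0.001, 0.001]
ft_force: [-0.8, -6.8, 0.8]
width: 0.0164
```

>>> arm_command:
  commands:
    - [[0,0,0,0.0006,0,0,5],[0,0,0,0,0,0,5]]

```text
time: 9.82
ee_pos: [0.6233, 0.001, 0.159]
eef_rot: [0.708, 0.706, -0.001, 0.001]
ft_force: [0.6, -9.3, -0.2]
width: 0.0165
```

>>> arm_command:
  commands:
    - [[0,0,0,0.0005,0,0,5],[0,0,0,0,0,0,5]]

```text
time: 10.07
ee_pos: [0.6233, 0.0011, 0.159]
eef_rot: [0.708, 0.706, -0.001, 0.001]
ft_force: [-0.6, -10.6, -0.2]
width: 0.0165
```

>>> arm_command:
  commands:
    - [[0,0,0,-0.004,0,0,5],[0,0,0,-0.006,0,0,5],[0,0,0,-0.0042,0,0,5],[0,0,0,0,0,0,5],[0,0,0,0,0,0,5]]

```text
time: 10.7
ee_pos: [0.6234, -0.0115, 0.159]
eef_rot: [0.707, 0.707, -0.0, 0.0]
ft_force: [0.1, -6.3, -0.5]
width: 0.0163
```

>>> arm_command:
  commands:
    - [[0,0,0,-0.001,0,0,5],[0,0,0,0,-0.0047,0.0001,5],[0,0,0,0,-0.0048,0.0004,5],[0,0,0,0,-0.0047,0.0006,5],[0,0,0,0,-0.0047,0.0008,5],[0,0,0,0,-0.0046,0.0011,5],[0,0,0,0,-0.0046,0.0013,5],[0,0,0,0,-0.0045,0.0015,5],[0,0,0,0,-0.0044,0.0017,5],[0,0,0,0,-0.0044,0.002,5],[0,0,0,0,-0.0042,0.0022,5],[0,0,0,0,-0.0041,0.0024,5],[0,0,0,0,-0.004,0.0026,5],[0,0,0,0,-0.0038,0.0028,5],[0,0,0,0,-0.0037,0.0029,5],[0,0,0,0,0,0,5],[0,0,0,0,0,0,5]]

```text
time: 12.82
ee_pos: [0.5619, -0.012, 0.1369]
eef_rot: [0.707, 0.707, -0.0, -0.0]
ft_force: [-1.7, -5.1, 3.9]
width: 0.0162
```

Run:
```python
from bench import *
from h import *
s=read_state(); print(s["ee_pos"],s["ft_force"],s["torque"],s["width"])
for n in ("wrist",):
    c=camera(n); f=c["frame"][:,:,::-1]; cv2.imwrite(f"pics/{n}5.png",f)
cv2.imwrite("pics/w5z.png",cv2.resize(f[100:300,100:400],None,fx=2.6,fy=2.6,interpolation=2))
```

```text
[ 0.56191723 -0.01203982  0.13693393] [-1.67797022 -5.14195314  3.88482206] [-1.31642696  0.60763273 -0.02538521] 0.016195937197477996
```

View pics/w5z.png

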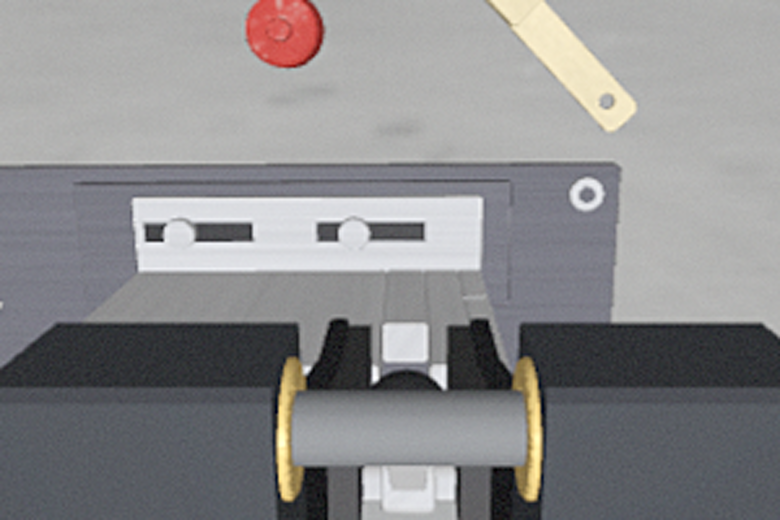

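>>> arm_command:
  commands:
    - [[0,0,0,-0.0005,0,0,5],[0,0,0,0,-0.0018,0.0016,5],[0,0,0,0,-0.0018,0.0016,5],[0,0,0,0,-0.0017,0.0016,5],[0,0,0,0,-0.0017,0.0017,5],[0,0,0,0,-0.0016,0.0017,5],[0,0,0,0,-0.0016,0.0018,5],[0,0,0,0,0,0,5]]

```text
time: 13.88
ee_pos: [0.5516, -0.0122, 0.1267]
eef_rot: [0.707, 0.707, -0.0, -0.0]
ft_force: [-1.9, -5.1, 0.8]
width: 0.0164
```

>>> arm_command:
  commands:
    - [[0,0,0,0,-0.0015,0.0018,5],[0,0,0,0,-0.0015,0.0018,5],[0,0,0,0,0,0,5]]

```text
time: 14.25
ee_pos: [0.5486, -0.0122, 0.1231]
eef_rot: [0.707, 0.707, -0.0, -0.0]
ft_force: [-2.5, -5.0, 2.3]
width: 0.0159
```

>>> arm_command:
  commands:
    - [[0,0,0,0,-0.0014,0.0019,5],[0,0,0,0,-0.0014,0.0019,5],[0,0,0,0,0,0,5]]

```text
time: 14.62
ee_pos: [0.5458, -0.0122, 0.1192]
eef_rot: [0.707, 0.707, -0.0, -0.0]
ft_force: [-1.8, -5.1, 0.8]
width: 0.0162
```

>>> arm_command:
  commands:
    - [[0,0,0,0,-0.0027,0.0039,5],[0,0,0,0,-0.0025,0.004,5],[0,0,0,0,-0.0022,0.0042,5],[0,0,0,0,-0.0021,0.0043,5],[0,0,0,0,-0.0018,0.0044,5],[0,0,0,0,0,0,5]]

```text
time: 15.38
ee_pos: [0.5339, -0.0123, 0.098]
eef_rot: [0.707, 0.707, -0.001, -0.001]
ft_force: [-3.4, -5.9, 1.3]
width: 0.0164
```

>>> arm_command:
  commands:
    - [[0,0,0,0,-0.0016,0.0045,5],[0,0,0,0,-0.0014,0.0045,5],[0,0,0,0,-0.0012,0.0046,5],[0,0,0,0,0,0,5]]

```text
time: 15.88
ee_pos: [0.5297, -0.0122, 0.0843]
eef_rot: [0.707, 0.707, -0.001, -0.001]
ft_force: [-2.9, -6.0, 1.4]
width: 0.016
```

>>> arm_command:
  commands:
    - [[0,0,0,0,-0.0008,0.0046,5],[0,0,0,0,-0.0003,0.002,5],[0,0,0,0,-0.0002,0.0015,5],[0,0,0,0,0,0,5]]

```text
time: 16.38
ee_pos: [0.5283, -0.0123, 0.0763]
eef_rot: [0.707, 0.707, -0.001, -0.001]
ft_force: [-4.5, -6.2, -0.2]
width: 0.0162
```

>>> arm_command:
  commands:
    - [[0,0,0,0,-0.0001,0.001,5],[0,0,0,0,0,0,5]]

```text
time: 16.62
ee_pos: [0.5281, -0.0123, 0.0753]
eef_rot: [0.707, 0.707, -0.001, -0.001]
ft_force: [-4.2, -5.1, 0.1]
width: 0.0158
```

>>> arm_command:
  commands:
    - [[0,0,0,0,0,0.001,5],[0,0,0,0,0,0,5]]

```text
time: 16.88
ee_pos: [0.5281, -0.0123, 0.0743]
eef_rot: [0.707, 0.707, -0.001, -0.001]
ft_force: [-4.4, -6.2, -0.4]
width: 0.0158
```

>>> arm_command:
  commands:
    - [[0,0,0,0,-0.0005,0.0007,5],[0,0,0,0,0,0,5]]

```text
time: 17.12
ee_pos: [0.528, -0.0122, 0.0737]
eef_rot: [0.707, 0.707, -0.001, -0.001]
ft_force: [-3.7, -5.4, -0.6]
width: 0.0161
```

>>> arm_command:
  commands:
    - [[0,0,0,0,0,0.0007,5],[0,0,0,0,0,0,5]]

```text
time: 17.38
ee_pos: [0.5279, -0.0122, 0.073]
eef_rot: [0.707, 0.707, -0.001, -0.001]
ft_force: [-2.9, -6.6, -0.7]
width: 0.0162
```

>>> arm_command:
  commands:
    - [[0,0,0,0,0,0.0007,5],[0,0,0,0,0,0,5]]

```text
time: 17.62
ee_pos: [0.5278, -0.0123, 0.0723]
eef_rot: [0.707, 0.707, -0.001, -0.001]
ft_force: [-3.7, -5.1, -0.4]
width: 0.0163
```

>>> arm_command:
  commands:
    - [[0,0,0,0,0,0.0007,5],[0,0,0,0,0,0,5]]

```text
time: 17.88
ee_pos: [0.5278, -0.0122, 0.0715]
eef_rot: [0.707, 0.707, -0.001, -0.001]
ft_force: [-4.2, -6.1, 0.3]
width: 0.0162
```

>>> arm_command:
  commands:
    - [[0,0,0,0,0,0.0007,5],[0,0,0,0,0,0,5]]

```text
time: 18.12
ee_pos: [0.5277, -0.0123, 0.0708]
eef_rot: [0.707, 0.707, -0.001, -0.001]
ft_force: [-4.5, -5.9, 0.2]
width: 0.0159
```

Run:
```python
from bench import *
from h import *
s=read_state(); print(s["ee_pos"],s["ft_force"],s["torque"],s["width"])
for n in ("wrist","scene"):
    c=camera(n); f=c["frame"][:,:,::-1]; cv2.imwrite(f"pics/{n}6.png",f)
cv2.imwrite("pics/s6z.png",cv2.resize(f[150:270,220:350],None,fx=4.8,fy=4.8,interpolation=2))
```

```text
[ 0.52766927 -0.01227909  0.07080725] [-4.46794724 -5.88560871  0.21331888] [-1.16273499  0.84560379  0.02841161] 0.015942303430341396
```

View pics/s6z.png

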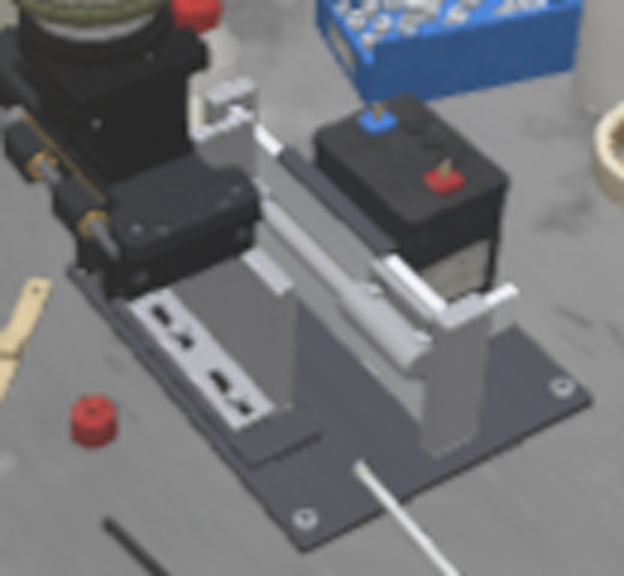

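View pics/wrist6.png

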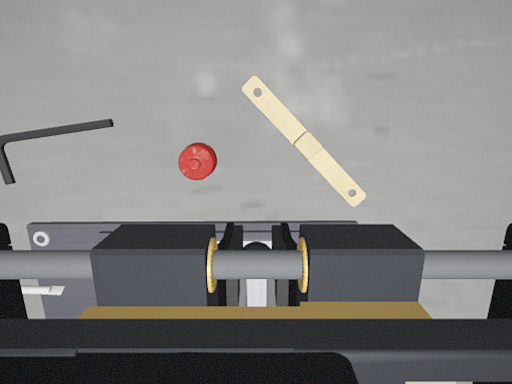

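>>> arm_command:
  commands:
    - [[0,0,0,0,0,0.0008,5],[0,0,0,0,0,0,5]]

```text
time: 18.48
ee_pos: [0.5276, -0.0122, 0.07]
eef_rot: [0.707, 0.707, -0.001, -0.001]
ft_force: [-4.0, -5.2, 1.3]
width: 0.0159
```

>>> arm_command:
  commands:
    - [[0,0,0,0,0,0.0008,5],[0,0,0,0,0,0,5]]

```text
time: 18.73
ee_pos: [0.5276, -0.0123, 0.0692]
eef_rot: [0.707, 0.707, -0.001, -0.001]
ft_force: [-4.8, -5.4, 1.8]
width: 0.0162
```

>>> arm_command:
  commands:
    - [[0,0,0,0,0,0.0008,5],[0,0,0,0,0,0,5]]

```text
time: 18.98
ee_pos: [0.5276, -0.0123, 0.0686]
eef_rot: [0.707, 0.707, -0.001, -0.001]
ft_force: [-5.2, -5.4, 3.5]
width: 0.0162
```

>>> arm_command:
  commands:
    - [[0,0,0,0,0,0,15],[0,0,0,0,0,0,30],[0,0,0,0,0,0,55],[0,0,0,0,0,0,55],[0,0,0,0,0,0,55]]

```text
time: 19.6
ee_pos: [0.5291, -0.0114, 0.0689]
eef_rot: [0.707, 0.707, 0.0, -0.0]
ft_force: [0.3, -0.1, -0.5]
width: 0.0453
```

Run:
```python
from bench import *
from h import *
s=read_state(); print(s["ee_pos"],s["ft_force"],s["torque"],s["width"])
for n in ("wrist",):
    c=camera(n); f=c["frame"][:,:,::-1]; cv2.imwrite(f"pics/{n}7.png",f)
```

```text
[ 0.52910622 -0.0113767   0.06894336] [ 0.26851292 -0.0733113  -0.46237557] [ 0.06342726 -0.01099888 -0.03088127] 0.04530838447187754
```

View pics/wrist7.png

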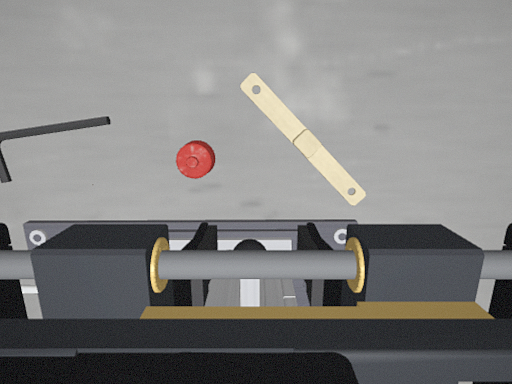

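Released; the ball is free between the fingers. Now straight up slowly, then look.

>>> arm_command:
  commands:
    - [[0,0,0,0,0,-0.01,55],[0,0,0,0,0,-0.02,55],[0,0,0,0,0,-0.03,55],[0,0,0,0,0,-0.04,55],[0,0,0,0,0,-0.05,55],[0,0,0,0,-0.03,-0.03,55],[0,0,0,0,-0.03,-0.02,55],[0,0,0,0,0,0,55],[0,0,0,0,0,0,55]]

```text
time: 20.78
ee_pos: [0.4691, -0.0119, 0.2689]
eef_rot: [0.707, 0.707, 0.0, -0.0]
ft_force: [0.4, -0.0, -0.3]
width: 0.0479
```

Run:
```python
from bench import *
from h import *
s=read_state(); print(s["ee_pos"],s["ft_force"],s["time"])
for n in ("wrist","scene"):
    c=camera(n); f=c["frame"][:,:,::-1]; cv2.imwrite(f"pics/{n}8.png",f)
    if n=="wrist": np.save("pics/wrist8.npy",dict(vfov=c["vfov"],cx=c["cx"],cy=c["cy"],R=c["R"],t=c["t"]))
cv2.imwrite("pics/s8z.png",cv2.resize(f[150:270,220:350],None,fx=4.8,fy=4.8,interpolation=2))
```

```text
[ 0.46911483 -0.01189478  0.26888962] [ 0.38976762 -0.03287279 -0.27165792] 20.775
```

View pics/s8z.png

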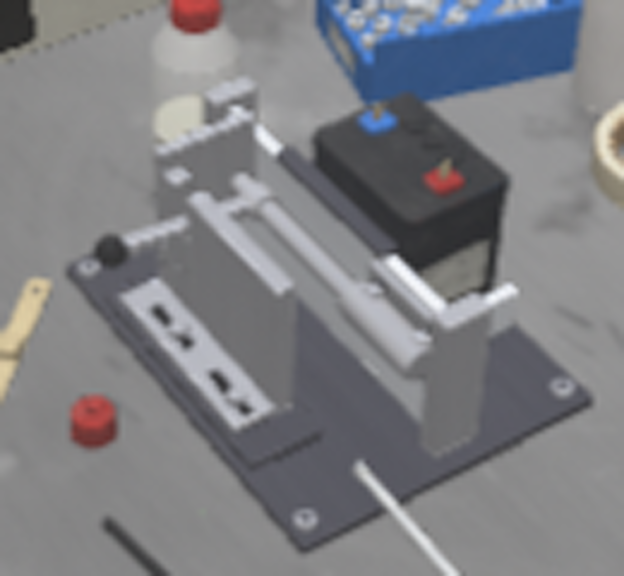

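View pics/wrist8.png

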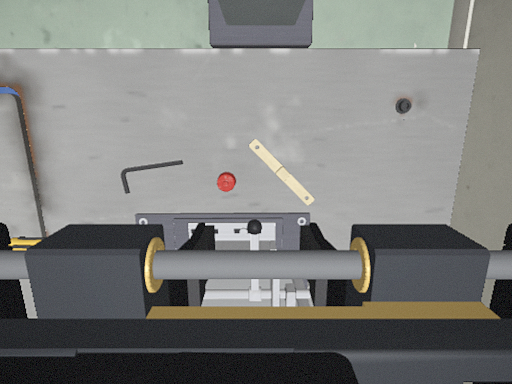

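Run:
```python
from h import *
c=np.load("pics/wrist8.npy",allow_pickle=True).item()
u,v=220+110.5/4.8-.5,150+251/4.8-.5
P,e=two(ray("scene",u,v),ray("w",255,227.5,c)); print(P,e)
print("angle",np.arctan2(.6228-P[0],P[2]-.075),"bolt",P[1]+.0767)
for th in (1.3,1.46,1.5): print(th,proj("scene",(.6228-.095*np.sin(th),-.0145,.075+.095*np.cos(th))),(u,v))
```

```text
[ 0.52863734 -0.01380246  0.08564236] 0.001059385952903825
angle 1.4582528833124344 bolt 0.06289754180327578
1.3 [243.13775429 197.41953771] (242.52083333333334, 201.79166666666669)
1.46 [242.40898801 202.13975097] (242.52083333333334, 201.79166666666669)
1.5 [242.35630345 203.27018459] (242.52083333333334, 201.79166666666669)
```

The handle angle measures 1.458 rad and the bolt about 0.063 m, with the arm clear of everything, so I'm handing in.

```bash
python3 -c "
from bench import *
print(close_job())"
```

```text
the job is handed in; nothing more can be done
None
```

The bolt is shot and its handle is lying at the bottom of the notch. I handed the job in after about 21 s, and no verdict was reported.

**What I did:** I gripped the ball from above and slid the bolt across with the handle upright. I then felt for the end stop, where the wrist force rose from about 7 N to 10.6 N. From there I backed off 13.5 mm to the middle of the notch and turned the handle down. It passed the ledge angle with no increase in force and went on to the bottom. I then let go and lifted the arm clear.

**Last checks:**
- **Handle and bolt:** triangulating the ball from two cameras gave the handle at about 1.458 rad (bottom is about 1.46) and the bolt at about 63 mm.
- **Held by the notch:** after I let go, the pictures showed the shank in the notch, and the wrist force was near zero.
- **Things around the fixture:** they looked undisturbed in the pictures; I did not measure them.

**Disagreements:**
- **Position along the bolt:** the camera's first estimate of the ball differed from the arm's reading by about 2 mm. I took the notch position from the felt end stop instead.
- **Grip width:** the fingers read about 16.4 mm on the 18 mm ball, but the grip held.
- **End of the turn:** the arm's height went about 5 mm lower than the bottom angle should give. The fingers probably slipped a little on the ball there, with only 3.5 N upward force on the tool.

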